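Disinfect and rack the dissection spatulas

TASK

First press the sprung cap of the mist canister right down and let it up again, to wet the empty rack. Then slide every broad spatula lying on the table blade first into a slot of the sloping white rack, one to a slot and fully home, so that the handle meets the rack, and when all are in, press the cap right down once more and let it spring up. Leave the other instruments and vessels where they are.

Things in the scene. Friction and masses are not known exactly. Their poses are not given: they have to be found in the camera images.
- block: white plastic rack block, 272 mm wide, fixed on a steel stand, sloping. Origin: centre of its mouth face (41 mm high), 105 mm above the table. z points straight out of the slots (towards the robot, 30 degrees above level), y runs along the row of slots, x points down the slanting face. 4 slots in a row at y = -99, -33, 33, 99 mm, closed at sides and end
- slot0 (a point): centre of a slot's mouth, at y = -99 mm in the block's frame (same axes as the block). The slot is 40 mm wide (y), 9 mm high (x) and 80 mm deep along -z
- slot1 (a point): centre of a slot's mouth, at y = -33 mm in the block's frame (same axes as the block). The slot is 40 mm wide (y), 9 mm high (x) and 80 mm deep along -z
- slot2 (a point): centre of a slot's mouth, at y = +33 mm in the block's frame (same axes as the block). The slot is 40 mm wide (y), 9 mm high (x) and 80 mm deep along -z
- slot3 (a point): centre of a slot's mouth, at y = +99 mm in the block's frame (same axes as the block). The slot is 40 mm wide (y), 9 mm high (x) and 80 mm deep along -z
- spatula0: broad spatula (may be absent; all alike), 170 mm, 90 g, lying flat. Black handle 95 x 22 mm, 18 mm thick, x = -85 to 10 mm; steel blade x = 10 to 85 mm, 36 mm wide (26 over the last 20), 4 mm thick, flush with the underside. Origin: mid length on the underside; x to the blade's tip, z up. The handle's end stops at the rack's face. Grip about 50 mm behind the blade to keep the gripper off the rack
- spatula0_tip (a point): middle of the blade's tip edge: 85 mm ahead of the origin, 2 mm above the underside (same axes as the spatula). In the rack the spatula's underside faces down (+x of the block) and its x runs along the block's -z
- spatula1: broad spatula (may be absent; all alike), 170 mm, 90 g, lying flat. Black handle 95 x 22 mm, 18 mm thick, x = -85 to 10 mm; steel blade x = 10 to 85 mm, 36 mm wide (26 over the last 20), 4 mm thick, flush with the underside. Origin: mid length on the underside; x to the blade's tip, z up. The handle's end stops at the rack's face. Grip about 50 mm behind the blade to keep the gripper off the rack
- spatula1_tip (a point): middle of the blade's tip edge: 85 mm ahead of the origin, 2 mm above the underside (same axes as the spatula). In the rack the spatula's underside faces down (+x of the block) and its x runs along the block's -z
- spatula2: broad spatula (may be absent; all alike), 170 mm, 90 g, lying flat. Black handle 95 x 22 mm, 18 mm thick, x = -85 to 10 mm; steel blade x = 10 to 85 mm, 36 mm wide (26 over the last 20), 4 mm thick, flush with the underside. Origin: mid length on the underside; x to the blade's tip, z up. The handle's end stops at the rack's face. Grip about 50 mm behind the blade to keep the gripper off the rack
- spatula2_tip (a point): middle of the blade's tip edge: 85 mm ahead of the origin, 2 mm above the underside (same axes as the spatula). In the rack the spatula's underside faces down (+x of the block) and its x runs along the block's -z
- spatula3: broad spatula (may be absent; all alike), 170 mm, 90 g, lying flat. Black handle 95 x 22 mm, 18 mm thick, x = -85 to 10 mm; steel blade x = 10 to 85 mm, 36 mm wide (26 over the last 20), 4 mm thick, flush with the underside. Origin: mid length on the underside; x to the blade's tip, z up. The handle's end stops at the rack's face. Grip about 50 mm behind the blade to keep the gripper off the rack
- spatula3_tip (a point): middle of the blade's tip edge: 85 mm ahead of the origin, 2 mm above the underside (same axes as the spatula). In the rack the spatula's underside faces down (+x of the block) and its x runs along the block's -z
- cap (a joint): round sprung cap of the mist canister: 0 = up, grows as it is pressed, 0.010 m = all the way down; about 2.5 N to start it, 6 N at the bottom; springs back up by itself
- cap_top (a point): centre of the cap's flat top (44 mm across, 188 mm above the table when up; z up) on the fixed white canister, 68 mm across, that stands on the robot's side of the table, left of the rack (+y); the other, shorter white canister has a plain fixed stopper
- chisel: bone chisel, 180 mm long, narrow 18 mm blade and dark round steel handle, lying beyond the spatulas; bystander, leave it
- bowl: steel bowl, 100 mm across, 42 mm high; bystander; origin at its underside
- tub: white tub 80 mm across, 60 mm high; bystander; origin at its underside
Things that resemble listed ones, but are neither listed nor needed, are in the scene too. What is shaped like the spatula0 but pink is not meant. Leave any purple look-alike of the spatula3 alone.

How it is judged:
On the way, in this order (a step that is already met when the one before it is completed fails the run):
1. the cap is pressed right down while all spatulas still lie on the table (value of joint cap above 0.008 m and height (world z) of each of spatula0_tip, spatula1_tip, spatula2_tip, spatula3_tip below 0.04 m), for 0.1 s.
2. the cap is up again (value of joint cap below 0.002 m), for 0.1 s.
3. every spatula is fully home in a slot (z of each of spatula0_tip, spatula1_tip, spatula2_tip, spatula3_tip in the frame of block below -0.067 m and x of spatula0_tip in the frame of block between -0.008 and 0.008 m and y of spatula0_tip in the frame of block between -0.125 and 0.125 m and angle between the x axis of each of spatula0, spatula1, spatula2, spatula3 and the z axis of block, either way round below 0.2 rad and x of spatula1_tip in the frame of block between -0.008 and 0.008 m and y of spatula1_tip in the frame of block between -0.125 and 0.125 m and x of spatula2_tip in the frame of block between -0.008 and 0.008 m and y of spatula2_tip in the frame of block between -0.125 and 0.125 m and x of spatula3_tip in the frame of block between -0.008 and 0.008 m and y of spatula3_tip in the frame of block between -0.125 and 0.125 m), for 0.3 s.
4. the cap is pressed right down again, with every spatula in its slot (all of step 3 and value of joint cap above 0.008 m), for 0.1 s.
5. the cap is up again (value of joint cap below 0.002 m), for 0.1 s.
At the end, for the whole second after the job is handed in: every spatula present is blade first in a slot of the block, its tip at least 67 mm deep (handle within 8 mm of the face) and its axis within 0.2 rad of the slot's; the cap is up (under 2 mm); chisel, bowl and tub are within 50 mm of where they began (all of step 3 and value of joint cap below 0.002 m and distance of each of chisel, bowl, tub from where it was at the start of the episode below 0.05 m); the robot touches nothing.
Of spatula0, spatula1, spatula2, spatula3 only 3 to 4 are there at a start; the rules pass over those that are not, and their reading is None.
At some moment in a run one of spatula0, spatula1, spatula2, spatula3 may be knocked a few centimetres aside while the robot is not near it.
It also fails if it takes over 210 s, if anything falls off the work surface, if the arm or the gripper's body presses on something with over 40 N, if the wrist force passes 120 N, or if a joint passes its speed limit or range.

ROBOT

A 7-joint arm with a two-finger parallel gripper is mounted at the origin on the work surface. World frame = base frame: x ahead of the robot, y to its left, z up, the work surface at z = 0. Lengths are in m, angles in rad, forces in N, time in s.
With the tool pointing down it reaches from about 0.425 to 1.025 m from the base axis. Payload 9.4 kg.
Tool frame: the origin (TCP) lies on the mounting face of the last link; the fingertips stand 186 mm ahead of it and the grasp point (between the pads) lies 167 mm ahead of it; z points along the fingers, y is the direction in which the jaws open and shut (so a half turn about z gives the same grasp; the last joint's range is limited). The gripper opens to 93 mm and grips with 3 to 60 N. Pads are 15 mm wide; open, the fingers measure 128 mm over their backs; the gripper's body (75 mm by 188 mm) begins 65 mm behind the grasp point.
Start: joints at [-1.33, 0.599, -0.003, 1.599, 0.002, 0.943, -0.08], TCP at [0.227, 0.689, 0.405] pointing down, gripper open.
Joint ranges: [-2.57, 2.57], [-0.35, 1.97], [-1.29, 1.29], [0.11, 2.56], [-1.05, 4.19], [0.11, 1.86], [-2.63, 2.63]. Speed limits (rad/s): [2.22, 2.22, 3.01, 3.01, 3.14, 3.14, 3.14].

INTERFACE

Orientations are given as a 3x3 rotation matrix whose columns are the frame's x, y, z axes.
In Python, from bench import robot gives the robot as it stands. The module is installed in compiled form; this text tells all that it offers.
- The arm moves only by the tool servo_tool, never from a script. Its argument "plan" is a list of rows, each a list of 3 entries, a list of its own where there are three numbers: the turn, a rotation vector about the tool's x, y, z in rad, then the shift along the tool's x, y, z in cm, then the opening, from 0 (shut) to 1 (fully open). A call has 1 to 5 rows; each row is the pose to reach, as a shift and turn from the pose commanded when the call began, along the tool's axes at that moment; what a row does not reach only later rows make up. A row lasts 1/10 s, in which the tool goes at most 50 mm and 8.59 degrees, less where a joint would pass 70% of its speed; a pose out of reach is approached as far as the arm can. A call with a gripper value outside its range is refused whole. The fingers move at their own pace and stop on an object; the grip force is fixed at half the most. Time passes only in rows, so rows that repeat a pose let the fingers close. It gives the time, the measured TCP pose, the force and the opening at its end, in the units of the state.
- robot.get_obs(): the state, without advancing time (a new reading comes with each control period).
- robot.get_image(name): name is "side" or "top" or "wrist"; returns the picture (384x512x3 uint8, blue, green, red); there is no depth.
- robot.calibration(name): a dict with "K" (3x3 intrinsics, pixels), "dist" ([k1, k2, p1, p2, k3] as OpenCV has them; the pictures are not rectified), "position" and "rotation" of the camera in the world. Camera axes: x right, y down, z forward; pixel columns grow to the right and rows downward; lengths in m; the calibration is good to about 2 mm. A picture is of the moment at which its call begins: read the wrist's pose just before it. calibration takes no time and is no camera call; for the wrist camera it gives the pose at the moment of the call.
- robot.close_job(): hands the job in, once; it reports no verdict.
The state is a dict: "time_s": time; "joint_positions": joint angles; "dq": joint speeds; "effort": joint torques, N m; "eef_pos": TCP position; "eef_rot": TCP orientation; "wrist_force": force on the tool from outside, world axes, zero at the start; "wrist_torque": the same for the moment, N m; "gripper_width": opening from 0.0 (shut) to 1.0 (fully open).
Only numpy, scipy, OpenCV 4.12 (cv2) and the standard library are available. Lean on these libraries where they do the work, as an engineer would, in place of code of your own. Each camera call takes 0.05 s, during which the arm holds its last target. There are 200 camera calls.

## Working session

There is one attempt and no reset: what is moved stays moved. The work goes in short steps, Python scripts to look and compute and a tool call to move; the robot and the scene stay as the last step left them, time stands still between calls to the robot, and variables do not carry over. Pictures are saved under pics/ and viewed, about 12 in all and at most 16, crops included, and the job is handed in when it is done.

Besides the shell and the picture viewer there is one more tool, called as name(argument=value, ...), one argument or row to a line, values as JSON. servo_tool: Moves the arm, as the interface text tells. Its arguments: {"type":"object","properties":{"plan":{"type":"array"}},"required":["plan"]}

```bash
ls; mkdir -p pics; python3 - <<'E'
from bench import robot
import cv2,numpy as np
np.set_printoptions(precision=4,suppress=True)
for n in("top","side"):
    cv2.imwrite(f"pics/{n}0.png",robot.get_image(n))
    c=robot.calibration(n);print(n,c)
o=robot.get_obs();print(o)
print(robot.calibration("wrist"))
E
```

```text
pics
top {'K': array([[437.5608,   0.    , 258.9241],
       [  0.    , 437.5608, 196.9425],
       [  0.    ,   0.    ,   1.    ]]), 'dist': array([0.0516, 0.    , 0.    , 0.    , 0.    ]), 'position': array([0.362 , 0.0501, 1.4134]), 'rotation': array([[-0.0232, -0.9963,  0.0831],
       [-0.9997,  0.0224, -0.0103],
       [ 0.0084, -0.0833, -0.9965]])}
side {'K': array([[386.7218,   0.    , 257.8354],
       [  0.    , 386.7218, 194.1215],
       [  0.    ,   0.    ,   1.    ]]), 'dist': array([-0.0817,  0.    ,  0.    ,  0.    ,  0.    ]), 'position': array([ 0.0431, -0.6944,  0.8108]), 'rotation': array([[ 0.8525, -0.3091,  0.4216],
       [-0.5226, -0.5236,  0.6728],
       [ 0.0129, -0.7939, -0.6079]])}
{'time_s': 0.1, 'joint_positions': array([-1.3297,  0.6001, -0.0026,  1.6   ,  0.0018,  0.9429, -0.0798]), 'dq': array([ 0.0012, -0.0014, -0.0005, -0.0004,  0.0013, -0.0004,  0.0004]), 'effort': array([  0.0048, -76.6549,   1.5017, -25.2937,  -0.0523,   0.0136,
         0.0001]), 'eef_pos': array([0.2265, 0.6885, 0.4039]), 'eef_rot': array([[-0.9499,  0.3124, -0.0003],
       [ 0.3124,  0.9499, -0.0014],
       [-0.0001, -0.0014, -1.    ]]), 'wrist_force': array([ 0.2977, -0.6209,  0.2203]), 'wrist_torque': array([ 0.0247,  0.0129, -0.032 ]), 'gripper_width': 1.0001398854817092}
{'K': array([[279.0567,   0.    , 253.8828],
       [  0.    , 279.0567, 194.4341],
       [  0.    ,   0.    ,   1.    ]]), 'dist': array([0.0137, 0.    , 0.    , 0.    , 0.    ]), 'position': array([0.1607, 0.71  , 0.3837]), 'rotation': array([[ 0.312 ,  0.9195,  0.2392],
       [ 0.9501, -0.3013, -0.0807],
       [-0.0021,  0.2525, -0.9676]])}
```

View pics/top0.png

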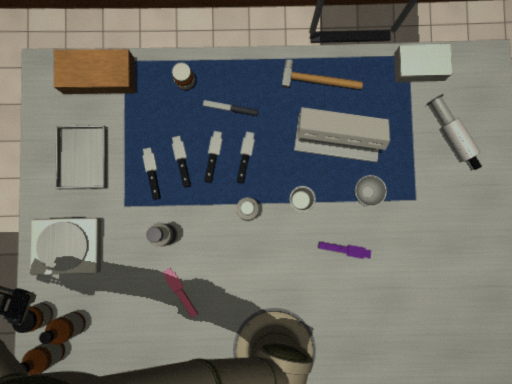

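View pics/side0.png

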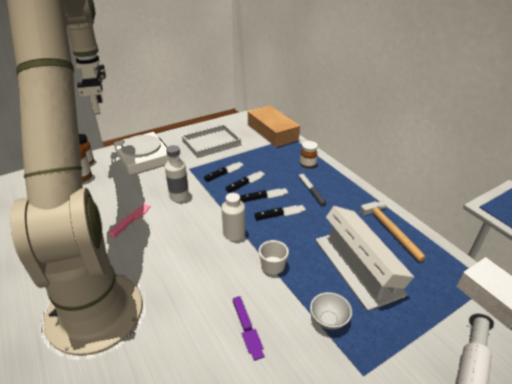

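```bash
cat > h.py <<'E'
from bench import robot
import cv2,numpy as np
from scipy.spatial.transform import Rotation as R
np.set_printoptions(precision=4,suppress=True)
def rays(c,px):
    u=cv2.undistortPoints(np.float64(px).reshape(-1,1,2),c["K"],c["dist"]).reshape(-1,2)
    return np.c_[u,np.ones(len(u))]@c["rotation"].T
def onplane(c,px,z):
    d=rays(c,px);p=c["position"];return p+d*((z-p[2])/d[:,2])[:,None]
def proj(c,P):
    r=c["rotation"].T;return cv2.projectPoints(np.float64(P).reshape(-1,1,3),cv2.Rodrigues(r)[0],-r@c["position"],c["K"],c["dist"])[0].reshape(-1,2)
def tri(c1,p1,c2,p2):
    A=[];b=[]
    for c,p in((c1,p1),(c2,p2)):
        d=rays(c,[p])[0];d/=np.linalg.norm(d);M=np.eye(3)-np.outer(d,d);A.append(M);b.append(M@c["position"])
    x,r,_,_=np.linalg.lstsq(np.vstack(A),np.hstack(b),rcond=None);return x,r**.5
def spatulas(im,c,area=(80,400),box=(130,60,290,205)):
    g=im.max(2);x0,y0,x1,y1=box;m=np.zeros(g.shape,np.uint8);m[y0:y1,x0:x1]=(g[y0:y1,x0:x1]<45)*255
    out=[]
    for k in cv2.findContours(m,0,1)[0]:
        if area[0]<cv2.contourArea(k)<area[1]:out.append(cv2.minAreaRect(k))
    return out
def frame(zax,yax):
    z=np.array(zax,float);z/=np.linalg.norm(z);y=np.array(yax,float);y-=z*(y@z);y/=np.linalg.norm(y);return np.c_[np.cross(y,z),y,z]
def go(P,Rt=None,L=0.167):
    "turn (rotvec) and shift (cm) taking the point L ahead of the TCP to P with orientation Rt"
    o=robot.get_obs();R0=o["eef_rot"];Rt=R0 if Rt is None else Rt
    t=np.array(P)-L*Rt[:,2]
    print("turn",R.from_matrix(R0.T@Rt).as_rotvec().round(3),"shift",(R0.T@(t-o["eef_pos"])*100).round(2))
E
python3 - <<'E'
from h import *
im=cv2.imread("pics/top0.png");s=cv2.imread("pics/side0.png");c=robot.calibration("top")
for r in spatulas(im,c): print(r, onplane(c,[r[0]],.018)[0])
a=cv2.resize(im[90:175,285:400],None,fx=6,fy=6,interpolation=3)
a=a[:, :690]
cv2.imwrite("pics/a.png",a)
b=np.hstack([cv2.resize(im[215:255,135:195],(360,240),interpolation=3),cv2.resize(s[140:210,150:255],(360,240),interpolation=3)])
d=cv2.resize(im[115:210,130:280],(720,456)[:2],interpolation=3)[:350]
cv2.imwrite("pics/b.png",np.vstack([b,d]))
E
```

```text
((153.92308044433594, 184.61537170410156), (28.632951736450195, 8.23687744140625), 78.69007110595703) [0.5254 0.3698 0.018 ]
((184.14324951171875, 172.62078857421875), (28.407255172729492, 7.645223140716553), 77.00537872314453) [0.562  0.2735 0.018 ]
((242.5, 168.50001525878906), (7.0601806640625, 28.240724563598633), 11.309932708740234) [0.5714 0.0864 0.018 ]
((210.42306518554688, 167.88462829589844), (7.452413558959961, 28.24072265625), 11.309932708740234) [0.5756 0.1893 0.018 ]
((133.0, 76.5), (33.0, 6.0), 90.0) [0.8792 0.4346 0.018 ]
```

View pics/a.png

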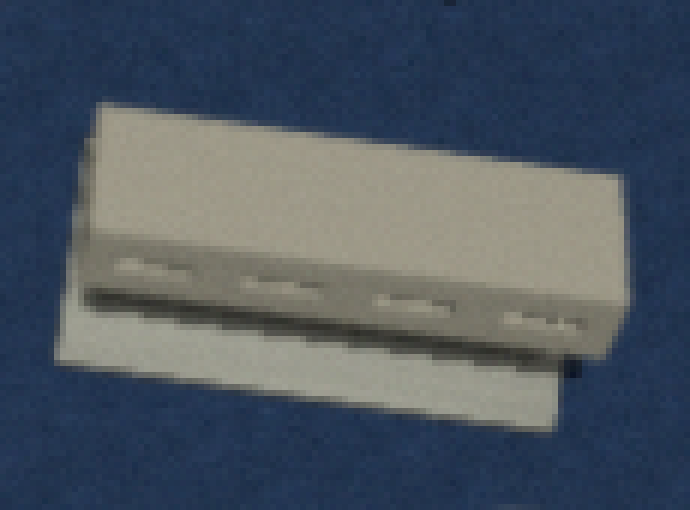

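View pics/b.png

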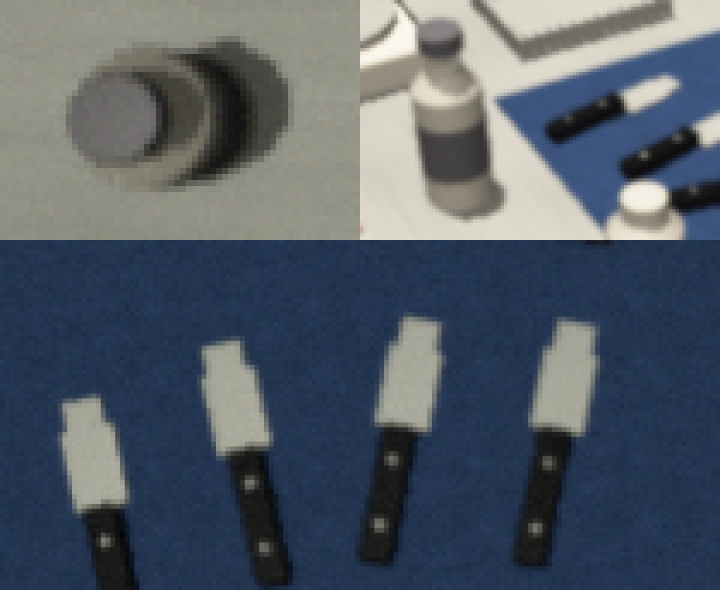

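```bash
python3 - <<'E'
from h import *
c=robot.calibration("top");s=robot.calibration("side")
print("cap",onplane(c,[(153.8,234.3)],.188), tri(c,(153.8,234.3),s,(173.3,147.9)))
sl=np.array([(155,268),(282,288),(413,305),(545,321)])/6+(285,90)-.4
P=onplane(c,sl,.105);print(P,np.linalg.norm(P[0]-P[3]))
Q=onplane(c,np.array([(93,237),(628,300),(605,358),(85,290)])/6+(285,90)-.4,.105);print(Q.mean(0))
d=P[0]-P[3];print("yaw of row deg from y",np.degrees(np.arctan2(d[0],d[1])))
go(onplane(c,[(153.8,234.3)],.215)[0]+[0,0,.0],None,.186)
cap=onplane(c,[(153.8,234.3)],.188)[0]
go(cap+[0,0,.03],None,.186)
E
```

```text
cap [[0.3668 0.3316 0.188 ]] (array([0.3684, 0.3304, 0.1903]), array([0.0024]))
[[ 0.6585 -0.1241  0.105 ]
 [ 0.6467 -0.1879  0.105 ]
 [ 0.6364 -0.2536  0.105 ]
 [ 0.6266 -0.3196  0.105 ]] 0.19805673420625533
[ 0.6416 -0.2231  0.105 ]
yaw of row deg from y 9.244661105109302
turn [0. 0. 0.] shift [-24.66 -30.09   0.34]
turn [0. 0. 0.] shift [-24.48 -29.5    0.04]
```

servo_tool(
  plan=[
    [[0,0,0],[-24.5,-29.5,0],0],
    [[0,0,0],[-24.5,-29.5,0],0],
    [[0,0,0],[-24.5,-29.5,0],0],
    [[0,0,0],[-24.5,-29.5,0],0],
    [[0,0,0],[-24.5,-29.5,0],0],
  ],
)

```text
time_s: 0.6
eef_pos: [0.3185, 0.4541, 0.4045]
eef_rot: [[-0.95, 0.312, -0.0], [0.312, 0.95, -0.0], [-0.0, -0.0, -1.0]]
wrist_force: [1.6, 0.0, 0.5]
gripper_width: 0.622
```

```bash
python3 - <<'E'
from h import *
go([.3675,.331,.205],None,.186)
E
```

```text
turn [0. 0. 0.] shift [ -8.49 -10.15   1.36]
```

servo_tool(
  plan=[
    [[0,0,0],[-8.5,-10.2,1.2],0],
    [[0,0,0],[-8.5,-10.2,1.2],0],
    [[0,0,0],[-8.5,-10.2,1.2],0],
    [[0,0,0],[-8.5,-10.2,1.2],0],
    [[0,0,0],[-8.5,-10.2,1.2],0],
  ],
)

```text
time_s: 1.1
eef_pos: [0.3674, 0.3323, 0.3928]
eef_rot: [[-0.949, 0.314, 0.0], [0.314, 0.949, 0.0], [0.0, 0.0, -1.0]]
wrist_force: [-0.3, 0.5, 0.4]
gripper_width: 0.193
```

```bash
python3 - <<'E'
from h import *
go([.3675,.331,.188],None,.186)
cv2.imwrite("pics/s1.png",np.hstack([cv2.resize(robot.get_image("side")[90:210,130:250],(400,400)),cv2.resize(robot.get_image("wrist"),(400,300))[:,:].repeat(1,0) if 0 else cv2.copyMakeBorder(cv2.resize(robot.get_image("wrist"),(400,300)),0,100,0,0,0)]))
E
```

```text
turn [0. 0. 0.] shift [-0.05 -0.12  1.88]
```

View pics/s1.png

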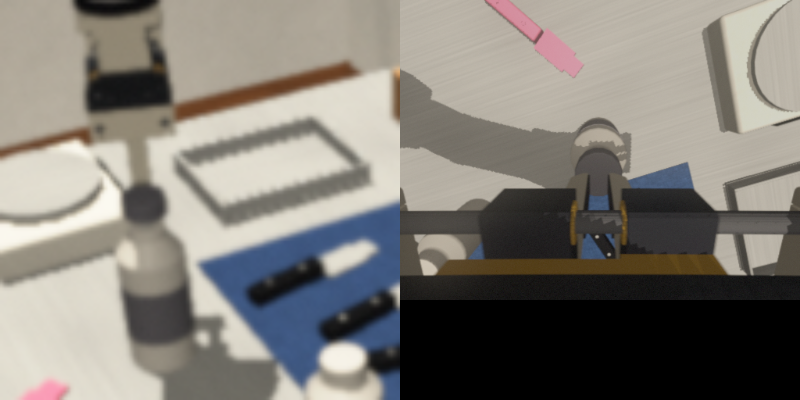

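Side half: the fingers stand centred over the dark cap (~(140,190) in the crop); the wrist half shows the cap right between the fingertips. Now press.

servo_tool(
  plan=[
    [[0,0,0],[0,-0.1,0.5],0],
    [[0,0,0],[0,-0.1,1.0],0],
    [[0,0,0],[0,-0.1,1.6],0],
    [[0,0,0],[0,-0.1,2.0],0],
    [[0,0,0],[0,-0.1,2.4],0],
  ],
)

```text
time_s: 1.7
eef_pos: [0.3665, 0.3321, 0.3683]
eef_rot: [[-0.95, 0.312, -0.0], [0.312, 0.95, -0.0], [0.0, -0.0, -1.0]]
wrist_force: [-3.2, 0.3, 4.5]
gripper_width: 0.004
```

servo_tool(
  plan=[
    [[0,0,0],[0,0,0.3],0],
    [[0,0,0],[0,0,0.5],0],
    [[0,0,0],[0,0,0.6],0],
    [[0,0,0],[0,0,0.65],0],
    [[0,0,0],[0,0,0.65],0],
  ],
)

```text
time_s: 2.2
eef_pos: [0.3664, 0.3319, 0.3641]
eef_rot: [[-0.95, 0.312, 0.0], [0.312, 0.95, 0.001], [-0.0, 0.001, -1.0]]
wrist_force: [-8.9, -2.9, 30.1]
gripper_width: 0.006
```

servo_tool(
  plan=[
    [[0,0,0],[0,0,0],0],
    [[0,0,0],[0,0,-1.5],0],
    [[0,0,0],[0,0,-5],0],
    [[0,0,0],[0,0,-8],0.5],
    [[0,0,0],[0,0,-8],0.5],
  ],
)

```text
time_s: 2.7
eef_pos: [0.3675, 0.3319, 0.4455]
eef_rot: [[-0.95, 0.313, 0.004], [0.313, 0.95, 0.004], [-0.003, 0.005, -1.0]]
wrist_force: [-0.1, 0.4, -1.4]
gripper_width: 0.13
```

```bash
cat >> h.py <<'E'
def find(im,c,box=(130,60,290,205)):
    "list of (handle centre xy, unit direction to blade) from top image"
    out=[];x0,y0,x1,y1=box
    m=np.zeros(im.shape[:2],np.uint8);i=im[y0:y1,x0:x1].astype(int)
    m[y0:y1,x0:x1]=((i.min(2)>100))*255
    B=[]
    for k in cv2.findContours(m,0,1)[0]:
        if cv2.contourArea(k)>100:
            M=cv2.moments(k);B.append(onplane(c,[(M["m10"]/M["m00"],M["m01"]/M["m00"])],.004)[0])
    for r in spatulas(im,c,box=box):
        h=onplane(c,[r[0]],.018)[0]
        n=[b for b in B if .05<np.linalg.norm((b-h)[:2])<.12]
        if n:
            b=min(n,key=lambda b:np.linalg.norm((b-h)[:2]));d=(b-h)[:2];out.append((h[:2],d/np.linalg.norm(d),np.linalg.norm(d)))
    return sorted(out,key=lambda t:t[0][1])
def grasp(f,z):
    h,d,_=f;Rt=frame([0,0,-1],[-d[1],d[0],0]);print(h,d,"yaw",np.degrees(np.arctan2(d[1],d[0])))
    go([*(h-.002*d),z],Rt)
E
python3 - <<'E'
from h import *
im=robot.get_image("top");c=robot.calibration("top")
F=find(im,c)
for f in F:print(*f)
grasp(F[0],.15);grasp(F[0],.022)
print(robot.get_obs()["joint_positions"])
E
```

```text
[0.5713 0.086 ] [ 0.9791 -0.2033] 0.08599895451222422
[0.5752 0.189 ] [ 0.9843 -0.1766] 0.0858557939401522
[0.5622 0.2733] [0.97  0.243] 0.08628565740301723
[0.525  0.3701] [0.9746 0.224 ] 0.08593605977991925
[0.5713 0.086 ] [ 0.9791 -0.2033] yaw -11.727204142096783
turn [ 0.003  0.002 -0.114] shift [-26.85 -17.    12.66]
[0.5713 0.086 ] [ 0.9791 -0.2033] yaw -11.727204142096783
turn [ 0.003  0.002 -0.114] shift [-26.83 -17.04  25.46]
[-0.8523  0.2739  0.0035  2.0722 -0.0008  0.7917  0.4042]
```

servo_tool(
  plan=[
    [[0,0,0],[-18,-11.5,7],0.5],
    [[0,0,0],[-18,-11.5,7],0.5],
    [[0,0,0],[-18,-11.5,7],0.5],
    [[0,0,0],[-18,-11.5,7],0.5],
    [[0,0,0],[-18,-11.5,7],0.5],
  ],
)

```text
time_s: 3.25
eef_pos: [0.5033, 0.1623, 0.3697]
eef_rot: [[-0.949, 0.316, -0.002], [0.316, 0.949, -0.003], [0.001, -0.003, -1.0]]
wrist_force: [-0.5, 0.2, -0.2]
gripper_width: 0.496
```

servo_tool(
  plan=[
    [[0,0,-0.114],[-8.8,-5.5,5.6],0.5],
    [[0,0,-0.114],[-8.8,-5.5,5.6],0.5],
    [[0,0,-0.114],[-8.8,-5.5,5.6],0.5],
    [[0,0,-0.114],[-8.8,-5.5,5.6],0.5],
    [[0,0,-0.114],[-8.8,-5.5,5.6],0.5],
  ],
)

```text
time_s: 3.75
eef_pos: [0.5676, 0.087, 0.3155]
eef_rot: [[-0.979, 0.203, -0.002], [0.203, 0.979, 0.0], [0.002, -0.0, -1.0]]
wrist_force: [0.5, 1.0, 1.0]
gripper_width: 0.501
```

```bash
python3 - <<'E'
from h import *
f=(np.array([.5713,.086]),np.array([.9791,-.2033]),0)
grasp(f,.022);print(robot.get_obs()["gripper_width"])
cv2.imwrite("pics/w2.png",robot.get_image("wrist"))
# handle mask center check in wrist
E
```

```text
[0.5713 0.086 ] [ 0.9791 -0.2033] yaw -11.730192873360966
turn [-0.    -0.002  0.001] shift [-0.21 -0.02 12.65]
0.5005018319801784
```

View pics/w2.png

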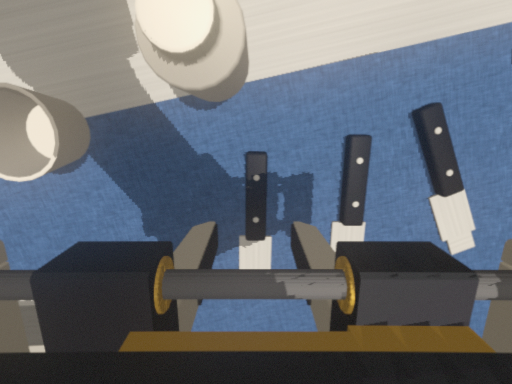

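servo_tool(
  plan=[
    [[0,0,0],[-0.2,0,4.5],0.5],
    [[0,0,0],[-0.2,0,9],0.5],
    [[0,0,0],[-0.2,0,11.5],0.5],
    [[0,0,0],[-0.2,0,12.5],0.5],
    [[0,0,0],[-0.2,0,12.6],0.5],
  ],
)

```text
time_s: 4.3
eef_pos: [0.5696, 0.0874, 0.19]
eef_rot: [[-0.98, 0.2, -0.001], [0.2, 0.98, 0.0], [0.001, -0.0, -1.0]]
wrist_force: [-0.3, 0.1, 0.4]
gripper_width: 0.496
```

servo_tool(
  plan=[
    [[0,0,0],[0,0,0],0.5],
    [[0,0,0],[0,0,0],0],
    [[0,0,0],[0,0,0],0],
    [[0,0,0],[0,0,0],0],
    [[0,0,0],[0,0,0],0],
  ],
)

```text
time_s: 4.8
eef_pos: [0.5704, 0.0861, 0.1909]
eef_rot: [[-0.979, 0.202, 0.001], [0.202, 0.979, 0.0], [-0.001, 0.001, -1.0]]
wrist_force: [-0.1, -0.0, 7.1]
gripper_width: 0.231
```

servo_tool(
  plan=[
    [[0,0,0],[0,0,-2],0],
    [[0,0,0],[0,0,-6],0],
    [[0,0,0],[0,0,-11],0],
    [[0,0,0],[0,0,-16],0],
    [[0,0,0],[0,0,-18],0],
  ],
)

```text
time_s: 5.3
eef_pos: [0.5706, 0.0859, 0.3749]
eef_rot: [[-0.979, 0.203, 0.005], [0.203, 0.979, 0.001], [-0.005, 0.002, -1.0]]
wrist_force: [0.2, 0.5, -1.0]
gripper_width: 0.229
```

```bash
cat >> h.py <<'E'
O=np.array([.642,-.222,.105]);YAW=np.radians(9.24)
def block():
    u=np.array([np.sin(YAW),np.cos(YAW),0]);hz=np.array([-u[1],u[0],0])
    bz=hz*np.cos(np.pi/6)+[0,0,.5];by=-u;bx=np.cross(by,bz);return np.c_[bx,by,bz]
def ins(k,out,dy=0,dx=0,under=.0235,xg=-.0395):
    "k slot; out: tip distance outside the mouth; prints the move"
    B=block();y=[-.099,-.033,.033,.099][k]
    tip=O+B@[dx,y+dy,out];Rt=np.c_[B[:,2],-B[:,1],B[:,0]]
    go(tip+B[:,2]*(.085-xg),Rt,.167+under-.002)
E
python3 - <<'E'
from h import *
print(block());ins(3,.06)
E
```

```text
[[-0.4935 -0.1606 -0.8548]
 [ 0.0803 -0.987   0.1391]
 [-0.866  -0.      0.5   ]]
turn [ 0.013  0.529 -0.041] shift [ -7.11 -38.87   1.38]
```

servo_tool(
  plan=[
    [[0,0,0],[-8,-19,0],0],
    [[0,0,0],[-8,-19,0],0],
    [[0,0,0],[-8,-19,0],0],
    [[0,0,0],[-8,-19,0],0],
    [[0,0,0],[-8,-19,0],0],
  ],
)

```text
time_s: 5.8
eef_pos: [0.6098, -0.1237, 0.3704]
eef_rot: [[-0.978, 0.211, 0.001], [0.211, 0.978, -0.004], [-0.001, -0.003, -1.0]]
wrist_force: [-1.0, -0.0, -0.7]
gripper_width: 0.235
```

servo_tool(
  plan=[
    [[0,0,0],[-5,-9.5,0],0],
    [[0,0,0],[-5,-9.5,0],0],
    [[0,0,0],[-5,-9.5,0],0],
    [[0,0,0],[-5,-9.5,0],0],
    [[0,0,0],[-5,-9.5,0],0],
  ],
)

```text
time_s: 6.3
eef_pos: [0.6396, -0.2179, 0.3699]
eef_rot: [[-0.979, 0.201, -0.001], [0.201, 0.979, 0.001], [0.001, 0.001, -1.0]]
wrist_force: [0.5, -0.1, -0.6]
gripper_width: 0.229
```

```bash
python3 - <<'E'
from h import *
c=robot.calibration("wrist");im=robot.get_image("wrist");np.save("cw.npy",c,allow_pickle=True)
cv2.imwrite("pics/w3.png",im)
B=block();X=proj(c,[O+B@[0,y,0] for y in(-.099,-.033,.033,.099)]);print(X)
big=cv2.resize(im[90:240,80:440],None,fx=2.2,fy=2.2,interpolation=3);cv2.imwrite("pics/w3b.png",big)
E
```

```text
[[358.8783 199.5666]
 [286.1825 202.4329]
 [214.0344 205.2947]
 [142.0354 208.1674]]
```

View pics/w3.png

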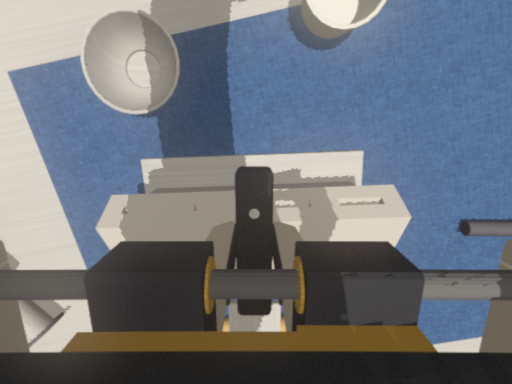

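The mouth face spans about (104–408, 187–227), with slots around rows 202–210; the handle hides part of it. Enlarging.

```bash
python3 - <<'E'
from h import *
im=cv2.imread("pics/w3.png")
a=im[170:235,90:260];b=im[170:235,250:420]
f=lambda t:np.clip((cv2.resize(t,None,fx=4.5,fy=4.5,interpolation=cv2.INTER_CUBIC).astype(float)-60)*1.5,0,255).astype(np.uint8)
cv2.imwrite("pics/w3c.png",np.vstack([f(a),f(b)]))
E
```

```text
(no output)
```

View pics/w3c.png

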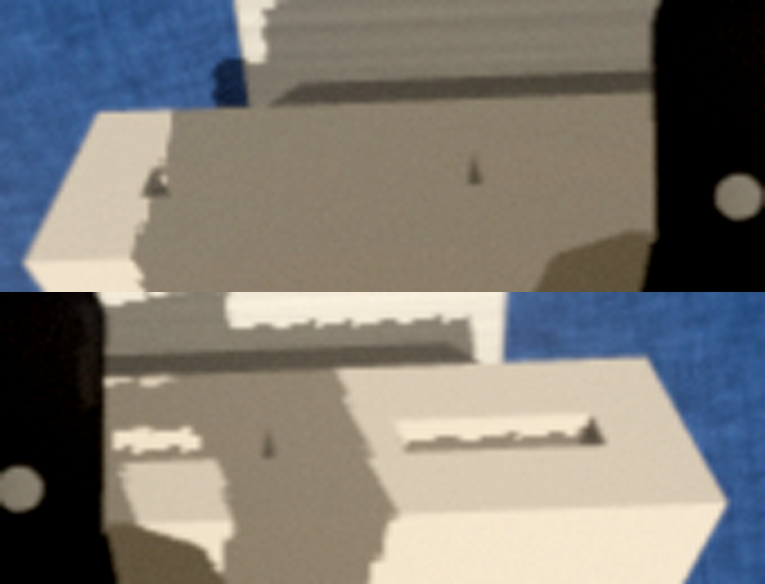

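```bash
python3 - <<'E'
from h import *
import h
from scipy.optimize import least_squares
c=np.load("cw.npy",allow_pickle=True).item()
px=np.array([(100/4.5+90,112/4.5+170),(22/4.5+90,262/4.5+170),(648/4.5+250,66/4.5+170),(727/4.5+250,208/4.5+170),(501/4.5+250,138/4.5+170)])-.4
L=np.array([(.0205,.136,0),(-.0205,.136,0),(.0205,-.136,0),(-.0205,-.136,0),(0,-.099,0)])
def f(v,fz):
    h.YAW=v[2];B=block();o=[v[0],v[1],v[3] if fz else .105];return (proj(c,np.array(o)+L@B.T)-px).ravel()
for fz in(0,1):
    r=least_squares(f,[.642,-.222,np.radians(9.24),.105],args=(fz,),x_scale=[.01,.01,.01,.01]);print(r.x,np.degrees(r.x[2]),r.fun.round(2))
E
```

```text
[ 0.643  -0.2204  0.1637  0.105 ] 9.376983536629222 [-0.47 -0.04  0.42 -0.06 -0.23 -0.49  0.34  0.3  -0.15  0.26]
[ 0.643  -0.2204  0.1637  0.105 ] 9.377238211238673 [-0.45 -0.04  0.45 -0.07 -0.25 -0.49  0.32  0.3  -0.16  0.26]
```

```bash
sed -i 's/^O=.*/O=np.array([.6428,-.2208,.105]);YAW=np.radians(9.36)/' h.py; python3 - <<'E'
from h import *
ins(3,.05)
E
```

```text
turn [ 0.011  0.523 -0.037] shift [  4.93 -10.39   1.45]
```

servo_tool(
  plan=[
    [[0,0,0],[3,-3,-4],0],
    [[0,0,0],[7,-7,-4],0],
    [[0,0.12,0],[8,-10,-4],0],
    [[0,0.25,0],[8,-10.4,-3],0],
    [[0,0.39,0],[8,-10.4,-2],0],
  ],
)

```text
time_s: 6.85
eef_pos: [0.5393, -0.3051, 0.3917]
eef_rot: [[-0.904, 0.204, -0.375], [0.188, 0.979, 0.077], [0.383, -0.001, -0.924]]
wrist_force: [0.2, 1.1, -0.7]
gripper_width: 0.234
```

```bash
python3 - <<'E'
from h import *
ins(3,.05)
E
```

```text
turn [ 0.018  0.131 -0.038] shift [-4.29  0.23  2.14]
```

servo_tool(
  plan=[
    [[0.018,0.131,-0.038],[-2,0.2,1],0],
    [[0.018,0.131,-0.038],[-4.3,0.2,2.1],0],
    [[0.018,0.131,-0.038],[-4.3,0.2,2.1],0],
    [[0.018,0.131,-0.038],[-4.3,0.2,2.1],0],
    [[0.018,0.131,-0.038],[-4.3,0.2,2.1],0],
  ],
)

```text
time_s: 7.35
eef_pos: [0.5715, -0.3089, 0.3556]
eef_rot: [[-0.857, 0.161, -0.49], [0.139, 0.987, 0.08], [0.497, 0.0, -0.868]]
wrist_force: [0.4, 0.2, 0.1]
gripper_width: 0.233
```

```bash
python3 - <<'E'
from h import *
ins(3,.05);ins(3,.01)
s=robot.calibration("side");im=robot.get_image("side");B=block()
print(proj(s,[O+B@[0,.099,0],O+B@[0,.099,.05]]),robot.get_obs()["joint_positions"])
t=robot.get_image("top")
cv2.imwrite("pics/s4.png",np.hstack([cv2.resize(im[180:310,300:430],(400,400),interpolation=3),cv2.resize(t[80:180,320:420],(400,400),interpolation=3)]))
E
```

```text
turn [-0.001  0.003  0.002] shift [ 0.06 -0.05  0.05]
turn [-0.001  0.003  0.002] shift [-3.94 -0.06  0.07]
[[378.1342 269.5602]
 [365.2315 267.6927]] [0.3451 0.665  0.0617 1.6681 0.0838 1.3166 1.7706]
```

View pics/s4.png

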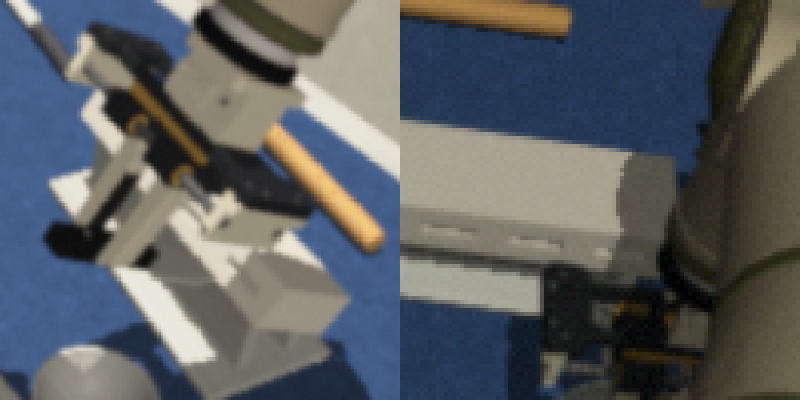

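servo_tool(
  plan=[
    [[0,0.003,0.002],[-2.5,-0.05,0.06],0],
    [[0,0.003,0.002],[-4.5,-0.05,0.06],0],
    [[0,0.003,0.002],[-5.5,-0.05,0.06],0],
    [[0,0.003,0.002],[-6.2,-0.05,0.06],0],
    [[0,0.003,0.002],[-6.8,-0.05,0.06],0],
  ],
)

```text
time_s: 7.95
eef_pos: [0.6297, -0.3196, 0.3204]
eef_rot: [[-0.854, 0.163, -0.494], [0.142, 0.987, 0.081], [0.5, -0.001, -0.866]]
wrist_force: [0.4, -0.4, -1.4]
gripper_width: 0.236
```

```bash
python3 - <<'E'
from h import *
ins(3,-.018);ins(3,-.08);o=robot.get_obs();print(o["wrist_force"],o["wrist_torque"])
E
```

```text
turn [-0.    -0.    -0.001] shift [ 0.15  0.06 -0.04]
turn [-0.    -0.    -0.001] shift [-6.05  0.07 -0.04]
[ 0.4206 -0.3994 -1.3547] [-0.0695 -0.541  -0.0107]
```

servo_tool(
  plan=[
    [[0,0,0],[-1.2,0,0],0],
    [[0,0,0],[-2.4,0,0],0],
    [[0,0,0],[-3.4,0,0],0],
    [[0,0,0],[-4.3,0,0],0],
    [[0,0,0],[-5,0,0],0],
  ],
)

```text
time_s: 8.45
eef_pos: [0.6732, -0.3265, 0.2944]
eef_rot: [[-0.854, 0.163, -0.494], [0.141, 0.987, 0.081], [0.501, -0.0, -0.866]]
wrist_force: [-0.1, 0.4, -0.7]
gripper_width: 0.232
```

servo_tool(
  plan=[
    [[0,0,0],[-0.2,0,0],0],
    [[0,0,0],[-0.35,0,0],0],
    [[0,0,0],[-0.5,0,0],0],
    [[0,0,0],[-0.6,0,0],0],
    [[0,0,0],[-0.6,0,0],0],
  ],
)

```text
time_s: 8.95
eef_pos: [0.6761, -0.3272, 0.2927]
eef_rot: [[-0.852, 0.164, -0.498], [0.141, 0.987, 0.083], [0.505, 0.0, -0.863]]
wrist_force: [-6.9, 2.4, 5.9]
gripper_width: 0.231
```

```bash
python3 - <<'E'
from h import *
ins(3,-.075);o=robot.get_obs();print(o["wrist_force"],o["wrist_torque"])
E
```

```text
turn [ 0.001 -0.005 -0.001] shift [-0.09  0.06 -0.09]
[-6.93    2.3526  5.8622] [ 0.5636  1.4582 -0.1344]
```

servo_tool(
  plan=[
    [[0,0,0],[0.1,0,0],0.42],
    [[0,0,0],[0.1,0,0],0.42],
    [[0,0,0],[0.1,0,0],0.42],
    [[0,0,0],[0.1,0,-3],0.42],
    [[0,0,0],[0.1,0,-8],0.42],
  ],
)

```text
time_s: 9.45
eef_pos: [0.7155, -0.3338, 0.3601]
eef_rot: [[-0.852, 0.163, -0.498], [0.141, 0.987, 0.083], [0.505, 0.0, -0.863]]
wrist_force: [1.0, -0.2, -0.8]
gripper_width: 0.42
```

servo_tool(
  plan=[
    [[0,0,0],[3,5,-2],0.5],
    [[0,0,0],[6,10,-2],0.5],
    [[0,-0.15,0],[8,14,-2],0.5],
    [[0,-0.3,0],[9,18,-2],0.5],
    [[0,-0.45,0],[9,22,-2],0.5],
  ],
)

```text
time_s: 9.95
eef_pos: [0.6843, -0.1036, 0.4264]
eef_rot: [[-0.985, 0.163, -0.064], [0.163, 0.987, 0.012], [0.065, 0.001, -0.998]]
wrist_force: [0.8, -0.3, -0.4]
gripper_width: 0.501
```

```bash
python3 - <<'E'
from h import *
im=robot.get_image("top");c=robot.calibration("top")
F=find(im,c)
for f in F:print(*f)
f=min(F,key=lambda f:np.hypot(*(f[0]-[.575,.189])))
grasp(f,.12)
cv2.imwrite("pics/t5.png",im[70:220,120:420].repeat(2,0).repeat(2,1))
E
```

```text
[ 0.7946 -0.0533] [ 0.9924 -0.1227] 0.092192833108986
[0.5759 0.1892] [ 0.9837 -0.1799] 0.08499617892438942
[0.6066 0.294 ] [0.9811 0.1933] 0.08649621455987282
[0.5254 0.3701] [0.9743 0.2254] 0.0857018952888448
[0.5759 0.1892] [ 0.9837 -0.1799] yaw -10.366413344327727
turn [ 0.007 -0.053  0.026] shift [14.67 26.21 14.98]
```

View pics/t5.png

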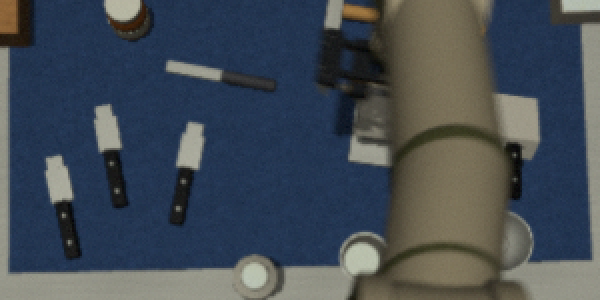

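servo_tool(
  plan=[
    [[0,0,0],[10,17.5,8],0.5],
    [[0,0,0],[10,17.5,8],0.5],
    [[0,0,0],[10,17.5,8],0.5],
    [[0,0,0],[10,17.5,8],0.5],
    [[0,0,0],[10,17.5,8],0.5],
  ],
)

```text
time_s: 10.5
eef_pos: [0.6073, 0.0893, 0.3503]
eef_rot: [[-0.985, 0.157, -0.076], [0.156, 0.988, 0.013], [0.077, 0.001, -0.997]]
wrist_force: [0.1, -0.6, -0.3]
gripper_width: 0.503
```

servo_tool(
  plan=[
    [[0.007,-0.053,0.026],[4.7,8.7,7],0.5],
    [[0.007,-0.053,0.026],[4.7,8.7,7],0.5],
    [[0.007,-0.053,0.026],[4.7,8.7,7],0.5],
    [[0.007,-0.053,0.026],[4.7,8.7,7],0.5],
    [[0.007,-0.053,0.026],[4.7,8.7,7],0.5],
  ],
)

```text
time_s: 11.0
eef_pos: [0.5729, 0.178, 0.2855]
eef_rot: [[-0.982, 0.188, -0.022], [0.188, 0.982, -0.005], [0.02, -0.009, -1.0]]
wrist_force: [-0.3, -0.5, 0.3]
gripper_width: 0.501
```

```bash
python3 - <<'E'
from h import *
grasp((np.array([.5759,.1891]),np.array([.9837,-.1799]),0),.0225);print(robot.get_obs()["eef_pos"])
E
```

```text
[0.5759 0.1891] [ 0.9837 -0.1799] yaw -10.36377954260304
turn [-0.009 -0.02  -0.008] shift [-0.09  1.24  9.59]
[0.5729 0.178  0.2855]
```

servo_tool(
  plan=[
    [[-0.009,-0.02,-0.008],[-0.1,1.2,3],0.5],
    [[-0.009,-0.02,-0.008],[-0.1,1.2,6],0.5],
    [[-0.009,-0.02,-0.008],[-0.1,1.2,8.5],0.5],
    [[-0.009,-0.02,-0.008],[-0.1,1.2,9.5],0.5],
    [[-0.009,-0.02,-0.008],[-0.1,1.2,9.6],0.5],
  ],
)

```text
time_s: 11.5
eef_pos: [0.574, 0.1882, 0.1888]
eef_rot: [[-0.983, 0.182, -0.001], [0.182, 0.983, -0.0], [0.001, -0.001, -1.0]]
wrist_force: [0.2, 0.2, 0.3]
gripper_width: 0.504
```

servo_tool(
  plan=[
    [[0,0,0],[0,0,0],0.5],
    [[0,0,0],[0,0,0],0],
    [[0,0,0],[0,0,0],0],
    [[0,0,0],[0,0,0],0],
    [[0,0,0],[0,0,0],0],
  ],
)

```text
time_s: 12.0
eef_pos: [0.5734, 0.19, 0.1898]
eef_rot: [[-0.984, 0.18, 0.0], [0.18, 0.984, 0.001], [-0.0, 0.001, -1.0]]
wrist_force: [-1.0, -0.3, 4.7]
gripper_width: 0.229
```

servo_tool(
  plan=[
    [[0,0,0],[0,0,-2],0],
    [[0,0,0],[0,0,-6],0],
    [[0,0,0],[0,0,-11],0],
    [[0,0,0],[0,0,-16],0],
    [[0,0,0],[0,0,-18],0],
  ],
)

```text
time_s: 12.5
eef_pos: [0.5738, 0.1897, 0.3739]
eef_rot: [[-0.984, 0.18, 0.004], [0.18, 0.984, 0.003], [-0.004, 0.003, -1.0]]
wrist_force: [0.4, 0.1, -1.3]
gripper_width: 0.234
```

```bash
python3 - <<'E'
from h import *
ins(2,.05)
E
```

```text
turn [ 0.008  0.527 -0.017] shift [ -8.56 -42.54   1.73]
```

servo_tool(
  plan=[
    [[0,0.1,0],[0,-5,-1],0],
    [[0,0.25,0],[0,-10,-2],0],
    [[0,0.38,0],[0,-15,-2],0],
    [[0,0.52,0],[0,-20,-2],0],
    [[0,0.52,0],[0,-25,-2],0],
  ],
)

```text
time_s: 13.0
eef_pos: [0.5285, -0.0565, 0.3886]
eef_rot: [[-0.85, 0.181, -0.494], [0.156, 0.983, 0.092], [0.502, 0.001, -0.865]]
wrist_force: [1.2, -0.6, -1.6]
gripper_width: 0.237
```

```bash
python3 - <<'E'
from h import *
ins(2,.05,under=.023)
E
```

```text
turn [ 0.01  -0.003 -0.016] shift [ -9.08 -17.5   -1.42]
```

servo_tool(
  plan=[
    [[0.01,-0.003,-0.016],[0,-5,-1.4],0],
    [[0.01,-0.003,-0.016],[-2,-9.5,-1.4],0],
    [[0.01,-0.003,-0.016],[-4,-14,-1.4],0],
    [[0.01,-0.003,-0.016],[-6.5,-17.5,-1.4],0],
    [[0.01,-0.003,-0.016],[-9,-17.5,-1.4],0],
  ],
)

```text
time_s: 13.5
eef_pos: [0.5794, -0.2481, 0.3562]
eef_rot: [[-0.856, 0.169, -0.489], [0.149, 0.986, 0.08], [0.495, -0.004, -0.869]]
wrist_force: [0.1, -0.0, -1.4]
gripper_width: 0.232
```

servo_tool(
  plan=[
    [[0,0,0],[0,0,0],0],
    [[0,0,0],[0,0,0],0],
    [[0,0,0],[0,0,0],0],
  ],
)

```text
time_s: 13.8
eef_pos: [0.5803, -0.2411, 0.3567]
eef_rot: [[-0.857, 0.161, -0.489], [0.14, 0.987, 0.08], [0.495, -0.0, -0.869]]
wrist_force: [-0.1, -0.9, -0.4]
gripper_width: 0.238
```

```bash
python3 - <<'E'
from h import *
ins(2,-.02,under=.023)
E
```

```text
turn [-0.001  0.005  0.002] shift [-7.18 -0.29  0.12]
```

servo_tool(
  plan=[
    [[0,0.005,0.002],[-1,-0.3,0.1],0],
    [[0,0.005,0.002],[-3,-0.3,0.1],0],
    [[0,0.005,0.002],[-5,-0.3,0.1],0],
    [[0,0.005,0.002],[-6.2,-0.3,0.1],0],
    [[0,0.005,0.002],[-7.0,-0.3,0.1],0],
  ],
)

```text
time_s: 14.3
eef_pos: [0.6405, -0.2543, 0.3203]
eef_rot: [[-0.855, 0.163, -0.493], [0.142, 0.987, 0.08], [0.5, -0.001, -0.866]]
wrist_force: [-0.1, 0.2, -1.8]
gripper_width: 0.23
```

```bash
python3 - <<'E'
from h import *
ins(2,-.075,under=.023)
E
```

```text
turn [-0.001  0.    -0.001] shift [-5.54  0.05  0.  ]
```

Entered without force; drive home, then release.

servo_tool(
  plan=[
    [[0,0,0],[-1.2,0,0],0],
    [[0,0,0],[-2.4,0,0],0],
    [[0,0,0],[-3.6,0,0],0],
    [[0,0,0],[-4.5,0,0],0],
    [[0,0,0],[-5.1,0,0],0],
  ],
)

```text
time_s: 14.8
eef_pos: [0.6841, -0.2618, 0.2947]
eef_rot: [[-0.855, 0.163, -0.493], [0.142, 0.987, 0.081], [0.5, -0.001, -0.866]]
wrist_force: [0.3, -0.6, -0.4]
gripper_width: 0.227
```

servo_tool(
  plan=[
    [[0,0,0],[-0.2,0,0],0],
    [[0,0,0],[-0.4,0,0],0],
    [[0,0,0],[-0.6,0,0],0],
    [[0,0,0],[-0.8,0,0],0],
    [[0,0,0],[-0.8,0,0],0],
  ],
)

```text
time_s: 15.3
eef_pos: [0.687, -0.2627, 0.2924]
eef_rot: [[-0.849, 0.165, -0.503], [0.142, 0.986, 0.083], [0.509, -0.001, -0.861]]
wrist_force: [-16.3, 4.3, 13.4]
gripper_width: 0.232
```

```bash
python3 - <<'E'
from h import *
ins(2,-.075,under=.023)
E
```

```text
turn [ 0.    -0.011 -0.002] shift [-0.06  0.12 -0.05]
```

servo_tool(
  plan=[
    [[0,0,0],[0.5,0,0],0.42],
    [[0,0,0],[0.5,0,0],0.42],
    [[0,0,0],[0.5,0,0],0.42],
    [[0,0,0],[0.5,0,-3],0.42],
    [[0,0,0],[0.5,0,-8],0.42],
  ],
)

```text
time_s: 15.8
eef_pos: [0.7249, -0.2686, 0.3614]
eef_rot: [[-0.852, 0.164, -0.497], [0.142, 0.987, 0.082], [0.504, -0.001, -0.864]]
wrist_force: [0.5, -0.1, 0.2]
gripper_width: 0.42
```

servo_tool(
  plan=[
    [[0,0,0],[2,5,-2],0.42],
    [[0,-0.1,0],[4,10,-2],0.5],
    [[0,-0.25,0],[6,14,-2],0.5],
    [[0,-0.38,0],[8,19,-2],0.5],
    [[0,-0.52,0],[8,23,-2],0.5],
  ],
)

```text
time_s: 16.3
eef_pos: [0.7037, -0.0307, 0.4224]
eef_rot: [[-0.986, 0.164, 0.005], [0.164, 0.986, -0.001], [-0.005, 0.0, -1.0]]
wrist_force: [0.4, -0.1, -1.2]
gripper_width: 0.499
```

```bash
python3 - <<'E'
from h import *
im=robot.get_image("top");c=robot.calibration("top")
F=find(im,c)
for f in F:print(*f)
f=min(F,key=lambda f:np.hypot(*(f[0]-[.6066,.294])))
grasp(f,.12)
cv2.imwrite("pics/t6.png",im)
E
```

```text
[0.6066 0.294 ] [0.9807 0.1953] 0.08636826898386855
[0.5254 0.3701] [0.974  0.2263] 0.0857612434356753
[0.6066 0.294 ] [0.9807 0.1953] yaw 11.261292644783452
turn [ 0.005  0.016 -0.351] shift [14.91 29.28 13.58]
```

servo_tool(
  plan=[
    [[0,0,0],[10,20,8],0.5],
    [[0,0,0],[10,20,8],0.5],
    [[0,0,0],[10,20,8],0.5],
    [[0,0,0],[10,20,8],0.5],
    [[0,0,0],[10,20,8],0.5],
  ],
)

```text
time_s: 16.85
eef_pos: [0.6373, 0.1848, 0.3392]
eef_rot: [[-0.987, 0.161, -0.004], [0.161, 0.987, 0.0], [0.004, -0.001, -1.0]]
wrist_force: [0.6, 0.1, 0.4]
gripper_width: 0.5
```

servo_tool(
  plan=[
    [[0.005,0.016,-0.12],[4.9,9.3,5.5],0.5],
    [[0.005,0.016,-0.24],[4.9,9.3,5.5],0.5],
    [[0.005,0.016,-0.35],[4.9,9.3,5.5],0.5],
    [[0.005,0.016,-0.35],[4.9,9.3,5.5],0.5],
    [[0.005,0.016,-0.35],[4.9,9.3,5.5],0.5],
  ],
)

```text
time_s: 17.35
eef_pos: [0.6056, 0.2806, 0.2852]
eef_rot: [[-0.983, -0.182, -0.019], [-0.182, 0.983, -0.007], [0.02, -0.003, -1.0]]
wrist_force: [0.2, -0.1, 1.2]
gripper_width: 0.499
```

```bash
python3 - <<'E'
from h import *
grasp((np.array([.6066,.294]),np.array([.9807,.1953]),0),.0225);print(robot.get_obs()["eef_pos"])
E
```

```text
[0.6066 0.294 ] [0.9807 0.1953] yaw 11.262736620186349
turn [-0.003 -0.02  -0.014] shift [-0.33  1.33  9.56]
[0.6056 0.2806 0.2852]
```

servo_tool(
  plan=[
    [[-0.003,-0.02,-0.014],[-0.3,1.2,2],0.5],
    [[-0.003,-0.02,-0.014],[-0.3,1.2,5],0.5],
    [[-0.003,-0.02,-0.014],[-0.3,1.2,8],0.5],
    [[-0.003,-0.02,-0.014],[-0.3,1.2,9.3],0.5],
    [[-0.003,-0.02,-0.014],[-0.3,1.2,9.5],0.5],
  ],
)

```text
time_s: 17.85
eef_pos: [0.6045, 0.2914, 0.1892]
eef_rot: [[-0.981, -0.195, -0.001], [-0.195, 0.981, -0.001], [0.001, -0.001, -1.0]]
wrist_force: [1.2, 0.4, -0.3]
gripper_width: 0.504
```

servo_tool(
  plan=[
    [[0,0,0],[0,0,0],0.5],
    [[0,0,0],[0,0,0],0],
    [[0,0,0],[0,0,0],0],
    [[0,0,0],[0,0,0],0],
    [[0,0,0],[0,0,0],0],
  ],
)

```text
time_s: 18.35
eef_pos: [0.604, 0.2933, 0.1909]
eef_rot: [[-0.98, -0.199, 0.001], [-0.199, 0.98, 0.001], [-0.001, 0.001, -1.0]]
wrist_force: [-0.6, -0.2, 5.0]
gripper_width: 0.233
```

servo_tool(
  plan=[
    [[0,0,0],[0,0,-2],0],
    [[0,0,0],[0,0,-6],0],
    [[0,0,0],[0,0,-11],0],
    [[0,0,0],[0,0,-16],0],
    [[0,0,0],[0,0,-18],0],
  ],
)

```text
time_s: 18.85
eef_pos: [0.6044, 0.2932, 0.3754]
eef_rot: [[-0.98, -0.198, 0.006], [-0.198, 0.98, 0.004], [-0.006, 0.003, -1.0]]
wrist_force: [0.6, 0.7, -0.5]
gripper_width: 0.236
```

```bash
python3 - <<'E'
from h import *
ins(1,.05);ins(1,.2)
E
```

```text
turn [-0.091  0.523  0.356] shift [ 10.59 -46.04   1.8 ]
turn [-0.091  0.523  0.356] shift [ 22.68 -41.41  -5.76]
```

servo_tool(
  plan=[
    [[-0.018,0.1,0.07],[2,-4.5,-2],0],
    [[-0.036,0.21,0.142],[4,-9,-2],0],
    [[-0.055,0.314,0.213],[6,-13,-2],0],
    [[-0.073,0.418,0.285],[8,-17.5,-2],0],
    [[-0.091,0.523,0.356],[10,-22,-2],0],
  ],
)

```text
time_s: 19.35
eef_pos: [0.5488, 0.0559, 0.3905]
eef_rot: [[-0.85, 0.165, -0.5], [0.144, 0.986, 0.08], [0.507, -0.004, -0.862]]
wrist_force: [0.3, -0.5, -1.0]
gripper_width: 0.235
```

```bash
python3 - <<'E'
from h import *
ins(1,.05)
E
```

```text
turn [-0.002 -0.008 -0.004] shift [ -8.84 -22.43  -1.03]
```

servo_tool(
  plan=[
    [[0,-0.008,-0.004],[0,-5,-1],0],
    [[0,-0.008,-0.004],[-0.5,-9.9,-1],0],
    [[0,-0.008,-0.004],[-1,-14.8,-1],0],
    [[0,-0.008,-0.004],[-2,-19.6,-1],0],
    [[0,-0.008,-0.004],[-4.5,-22.4,-1],0],
  ],
)

```text
time_s: 19.85
eef_pos: [0.5547, -0.1749, 0.378]
eef_rot: [[-0.856, 0.163, -0.49], [0.144, 0.987, 0.077], [0.496, -0.004, -0.868]]
wrist_force: [1.7, 0.2, -0.3]
gripper_width: 0.23
```

servo_tool(
  plan=[
    [[0,0,0],[-2,0,0],0],
    [[0,0,0],[-4.2,0,0],0],
    [[0,0,0],[-4.2,0,0],0],
    [[0,0,0],[-4.2,0,0],0],
  ],
)

```text
time_s: 20.25
eef_pos: [0.592, -0.1764, 0.3558]
eef_rot: [[-0.856, 0.159, -0.492], [0.139, 0.987, 0.077], [0.498, -0.002, -0.867]]
wrist_force: [-0.5, -0.2, -0.6]
gripper_width: 0.235
```

```bash
python3 - <<'E'
from h import *
ins(1,-.02)
E
```

```text
turn [-0.004  0.003  0.002] shift [-7.05 -0.27  0.02]
```

servo_tool(
  plan=[
    [[-0.003,0.003,0.002],[-1,-0.27,0.02],0],
    [[-0.003,0.003,0.002],[-3,-0.27,0.02],0],
    [[-0.003,0.003,0.002],[-5,-0.27,0.02],0],
    [[-0.003,0.003,0.002],[-6.2,-0.27,0.02],0],
    [[-0.003,0.003,0.002],[-7.0,-0.27,0.02],0],
  ],
)

```text
time_s: 20.75
eef_pos: [0.6523, -0.189, 0.3207]
eef_rot: [[-0.855, 0.162, -0.493], [0.141, 0.987, 0.08], [0.5, -0.001, -0.866]]
wrist_force: [-0.8, 0.4, -0.0]
gripper_width: 0.237
```

```bash
python3 - <<'E'
from h import *
ins(1,-.075)
E
```

```text
turn [-0.001  0.     0.   ] shift [-5.47  0.01  0.04]
```

servo_tool(
  plan=[
    [[0,0,0],[-1.2,0,0],0],
    [[0,0,0],[-2.4,0,0],0],
    [[0,0,0],[-3.6,0,0],0],
    [[0,0,0],[-4.5,0,0],0],
    [[0,0,0],[-5.1,0,0],0],
  ],
)

```text
time_s: 21.25
eef_pos: [0.6957, -0.1962, 0.2949]
eef_rot: [[-0.854, 0.162, -0.495], [0.141, 0.987, 0.081], [0.501, -0.001, -0.865]]
wrist_force: [-19.8, 3.6, 12.8]
gripper_width: 0.233
```

servo_tool(
  plan=[
    [[0,0,0],[-0.2,0,0],0],
    [[0,0,0],[-0.4,0,0],0],
    [[0,0,0],[-0.6,0,0],0],
    [[0,0,0],[-0.75,0,0],0],
    [[0,0,0],[-0.75,0,0],0],
  ],
)

```text
time_s: 21.75
eef_pos: [0.698, -0.1969, 0.2924]
eef_rot: [[-0.847, 0.163, -0.505], [0.14, 0.987, 0.083], [0.512, -0.0, -0.859]]
wrist_force: [-18.6, 4.3, 15.3]
gripper_width: 0.233
```

```bash
python3 - <<'E'
from h import *
ins(1,-.075)
E
```

```text
turn [ 0.    -0.014 -0.001] shift [-0.04  0.05 -0.09]
```

servo_tool(
  plan=[
    [[0,0,0],[0.5,0,0],0.42],
    [[0,0,0],[0.5,0,0],0.42],
    [[0,0,0],[0.5,0,0],0.42],
    [[0,0,0],[0.5,0,-3],0.42],
    [[0,0,0],[0.5,0,-8],0.42],
  ],
)

```text
time_s: 22.25
eef_pos: [0.7366, -0.2029, 0.3617]
eef_rot: [[-0.852, 0.162, -0.497], [0.14, 0.987, 0.082], [0.504, -0.0, -0.864]]
wrist_force: [0.9, 0.1, -0.5]
gripper_width: 0.42
```

servo_tool(
  plan=[
    [[0,0,0],[2,5,-2],0.42],
    [[0,-0.1,0],[4,10,-2],0.5],
    [[0,-0.25,0],[6,14,-2],0.5],
    [[0,-0.38,0],[8,19,-2],0.5],
    [[0,-0.52,0],[8,23,-2],0.5],
  ],
)

```text
time_s: 22.75
eef_pos: [0.7152, 0.035, 0.4229]
eef_rot: [[-0.987, 0.163, 0.005], [0.163, 0.987, 0.001], [-0.005, 0.001, -1.0]]
wrist_force: [0.6, -1.0, 0.1]
gripper_width: 0.501
```

```bash
python3 - <<'E'
from h import *
im=robot.get_image("top");c=robot.calibration("top")
F=find(im,c)
for f in F:print(*f)
f=min(F,key=lambda f:np.hypot(*(f[0]-[.5254,.3701])))
grasp(f,.12)
cv2.imwrite("pics/t7.png",im[70:220,120:420].repeat(2,0).repeat(2,1))
E
```

```text
[0.8327 0.1086] [-0.6151  0.7885] 0.0755235519826435
[0.5254 0.3701] [0.9737 0.2279] 0.08577646530783566
[0.5254 0.3701] [0.9737 0.2279] yaw 13.173772018933471
turn [ 0.006  0.016 -0.382] shift [24.11 28.87 13.55]
```

View pics/t7.png

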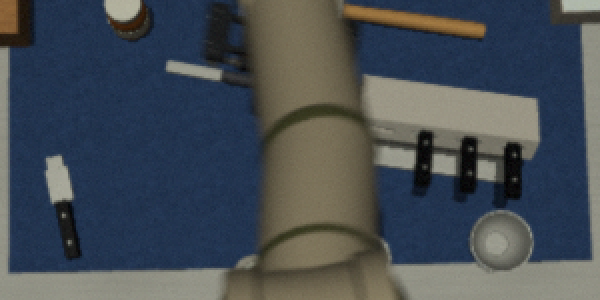

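servo_tool(
  plan=[
    [[0,0,0],[15,18,6],0.5],
    [[0,0,0],[15,18,6],0.5],
    [[0,0,0],[15,18,6],0.5],
    [[0,0,0],[15,18,6],0.5],
    [[0,0,0],[15,18,6],0.5],
  ],
)

```text
time_s: 23.3
eef_pos: [0.5956, 0.238, 0.3606]
eef_rot: [[-0.987, 0.161, -0.003], [0.161, 0.987, 0.001], [0.003, -0.0, -1.0]]
wrist_force: [0.3, 0.2, 0.1]
gripper_width: 0.502
```

servo_tool(
  plan=[
    [[0.006,0.016,-0.12],[9.1,10.9,7.5],0.5],
    [[0.006,0.016,-0.25],[9.1,10.9,7.5],0.5],
    [[0.006,0.016,-0.38],[9.1,10.9,7.5],0.5],
    [[0.006,0.016,-0.38],[9.1,10.9,7.5],0.5],
    [[0.006,0.016,-0.38],[9.1,10.9,7.5],0.5],
  ],
)

```text
time_s: 23.8
eef_pos: [0.5235, 0.3599, 0.2851]
eef_rot: [[-0.976, -0.218, -0.021], [-0.218, 0.976, -0.007], [0.022, -0.002, -1.0]]
wrist_force: [0.4, 0.0, -0.1]
gripper_width: 0.498
```

```bash
python3 - <<'E'
from h import *
grasp((np.array([.5254,.3701]),np.array([.974,.2265]),0),.0225);print(robot.get_obs()["eef_pos"])
E
```

```text
[0.5254 0.3701] [0.974  0.2265] yaw 13.091244143927446
turn [-0.002 -0.022 -0.009] shift [-0.42  0.98  9.55]
[0.5235 0.3599 0.2851]
```

servo_tool(
  plan=[
    [[-0.002,-0.022,-0.009],[-0.4,0.9,2],0.5],
    [[-0.002,-0.022,-0.009],[-0.4,0.9,5],0.5],
    [[-0.002,-0.022,-0.009],[-0.4,0.9,8],0.5],
    [[-0.002,-0.022,-0.009],[-0.4,0.9,9.3],0.5],
    [[-0.002,-0.022,-0.009],[-0.4,0.9,9.5],0.5],
  ],
)

```text
time_s: 24.3
eef_pos: [0.5256, 0.3655, 0.1903]
eef_rot: [[-0.975, -0.222, 0.001], [-0.222, 0.975, -0.002], [-0.001, -0.002, -1.0]]
wrist_force: [0.1, -1.0, -0.8]
gripper_width: 0.503
```

servo_tool(
  plan=[
    [[0,0,0],[0,0,0],0.5],
    [[0,0,0],[0,0,0],0],
    [[0,0,0],[0,0,0],0],
    [[0,0,0],[0,0,0],0],
    [[0,0,0],[0,0,0],0],
  ],
)

```text
time_s: 24.8
eef_pos: [0.5248, 0.3674, 0.1921]
eef_rot: [[-0.974, -0.224, 0.003], [-0.224, 0.975, 0.001], [-0.004, 0.001, -1.0]]
wrist_force: [-1.0, 1.1, 5.9]
gripper_width: 0.237
```

servo_tool(
  plan=[
    [[0,0,0],[0,0,-2],0],
    [[0,0,0],[0,0,-6],0],
    [[0,0,0],[0,0,-11],0],
    [[0,0,0],[0,0,-16],0],
    [[0,0,0],[0,0,-18],0],
  ],
)

```text
time_s: 25.3
eef_pos: [0.5247, 0.3671, 0.3761]
eef_rot: [[-0.975, -0.224, 0.007], [-0.224, 0.975, 0.004], [-0.007, 0.002, -1.0]]
wrist_force: [0.8, 0.8, -1.2]
gripper_width: 0.234
```

```bash
python3 - <<'E'
from h import *
ins(0,.05);ins(0,.2)
E
```

```text
turn [-0.098  0.524  0.381] shift [  3.17 -48.62   1.94]
turn [-0.098  0.524  0.381] shift [ 15.13 -43.68  -5.64]
```

servo_tool(
  plan=[
    [[-0.02,0.1,0.076],[1,-4.5,-2],0],
    [[-0.039,0.21,0.152],[2,-9,-2],0],
    [[-0.059,0.314,0.228],[3,-13.5,-2],0],
    [[-0.078,0.418,0.305],[4,-18,-2],0],
    [[-0.098,0.524,0.381],[5,-22.5,-2],0],
  ],
)

```text
time_s: 25.8
eef_pos: [0.5256, 0.1346, 0.3916]
eef_rot: [[-0.85, 0.165, -0.5], [0.145, 0.986, 0.08], [0.506, -0.004, -0.862]]
wrist_force: [0.3, -0.5, -0.8]
gripper_width: 0.234
```

```bash
python3 - <<'E'
from h import *
ins(0,.05,under=.0243)
E
```

```text
turn [-0.003 -0.008 -0.004] shift [-11.98 -23.21  -2.81]
```

servo_tool(
  plan=[
    [[0,-0.008,-0.004],[0,-5,-1],0],
    [[0,-0.008,-0.004],[-1,-9.9,-2],0],
    [[0,-0.008,-0.004],[-2,-14.7,-2.8],0],
    [[0,-0.008,-0.004],[-3,-19.5,-2.8],0],
    [[0,-0.008,-0.004],[-5.5,-23.3,-2.8],0],
  ],
)

```text
time_s: 26.3
eef_pos: [0.5477, -0.1065, 0.3898]
eef_rot: [[-0.857, 0.16, -0.49], [0.141, 0.987, 0.077], [0.496, -0.003, -0.869]]
wrist_force: [0.9, 0.5, -0.7]
gripper_width: 0.232
```

servo_tool(
  plan=[
    [[0,0,0],[-3,0,0],0],
    [[0,0,0],[-6.3,0,0],0],
    [[0,0,0],[-6.3,0,0],0],
    [[0,0,0],[-6.3,0,0],0],
  ],
)

```text
time_s: 26.7
eef_pos: [0.6028, -0.1123, 0.3567]
eef_rot: [[-0.856, 0.159, -0.492], [0.139, 0.987, 0.077], [0.498, -0.003, -0.867]]
wrist_force: [-0.5, -0.1, -0.4]
gripper_width: 0.238
```

```bash
python3 - <<'E'
from h import *
ins(0,-.02,under=.0243)
E
```

```text
turn [-0.004  0.002  0.002] shift [-7.09 -0.17  0.03]
```

servo_tool(
  plan=[
    [[-0.003,0.002,0.002],[-1,-0.2,0.02],0],
    [[-0.003,0.002,0.002],[-3,-0.2,0.02],0],
    [[-0.003,0.002,0.002],[-5,-0.2,0.02],0],
    [[-0.003,0.002,0.002],[-6.2,-0.2,0.02],0],
    [[-0.003,0.002,0.002],[-7.0,-0.2,0.02],0],
  ],
)

```text
time_s: 27.2
eef_pos: [0.6629, -0.1239, 0.3223]
eef_rot: [[-0.856, 0.162, -0.492], [0.141, 0.987, 0.08], [0.498, -0.001, -0.867]]
wrist_force: [-0.5, -0.5, -1.0]
gripper_width: 0.234
```

```bash
python3 - <<'E'
from h import *
ins(0,-.075,under=.0243)
E
```

```text
turn [-0.001  0.002  0.   ] shift [-5.56  0.02  0.1 ]
```

servo_tool(
  plan=[
    [[0,0,0],[-1.2,0,0.03],0],
    [[0,0,0],[-2.4,0,0.05],0],
    [[0,0,0],[-3.6,0,0.05],0],
    [[0,0,0],[-4.5,0,0.05],0],
    [[0,0,0],[-5,0,0.05],0],
  ],
)

```text
time_s: 27.7
eef_pos: [0.7057, -0.131, 0.2964]
eef_rot: [[-0.855, 0.162, -0.492], [0.141, 0.987, 0.08], [0.499, -0.001, -0.867]]
wrist_force: [0.2, -0.6, -1.1]
gripper_width: 0.233
```

servo_tool(
  plan=[
    [[0,0,0],[-0.2,0,0],0],
    [[0,0,0],[-0.4,0,0],0],
    [[0,0,0],[-0.6,0,0],0],
    [[0,0,0],[-0.8,0,0],0],
    [[0,0,0],[-0.8,0,0],0],
  ],
)

```text
time_s: 28.2
eef_pos: [0.7097, -0.1314, 0.294]
eef_rot: [[-0.851, 0.162, -0.499], [0.14, 0.987, 0.082], [0.505, -0.0, -0.863]]
wrist_force: [-11.0, 3.1, 9.7]
gripper_width: 0.232
```

```bash
python3 - <<'E'
from h import *
ins(0,-.075,under=.0243)
E
```

```text
turn [-0.001 -0.006  0.   ] shift [-0.04 -0.01  0.01]
```

Home (14 N at the face). Release, retract, and check the rack.

servo_tool(
  plan=[
    [[0,0,0],[0.3,0,0],0.42],
    [[0,0,0],[0.3,0,0],0.42],
    [[0,0,0],[0.3,0,0],0.42],
    [[0,0,0],[0.3,0,-3],0.42],
    [[0,0,0],[0.3,0,-8],0.42],
  ],
)

```text
time_s: 28.7
eef_pos: [0.748, -0.138, 0.3623]
eef_rot: [[-0.853, 0.162, -0.496], [0.141, 0.987, 0.08], [0.503, -0.001, -0.864]]
wrist_force: [1.4, -0.3, -0.9]
gripper_width: 0.418
```

servo_tool(
  plan=[
    [[0,0,0],[2,5,-2],0.3],
    [[0,-0.1,0],[4,10,-2],0],
    [[0,-0.25,0],[6,14,-2],0],
    [[0,-0.38,0],[8,19,-2],0],
    [[0,-0.52,0],[8,23,-2],0],
  ],
)

```text
time_s: 29.2
eef_pos: [0.7265, 0.0999, 0.4233]
eef_rot: [[-0.987, 0.162, 0.006], [0.162, 0.987, 0.0], [-0.006, 0.001, -1.0]]
wrist_force: [0.4, -0.8, 0.1]
gripper_width: 0.044
```

```bash
python3 - <<'E'
from h import *
im=robot.get_image("top");s=robot.get_image("side")
cv2.imwrite("pics/t8.png",np.hstack([cv2.resize(im[90:190,270:410],(420,300),interpolation=3),cv2.resize(s[190:310,300:440],(350,300),interpolation=3)]))
go([.3675,.332,.215],np.diag([-1.,1,-1]),.186)
E
```

```text
turn [ 0.006  0.005 -0.151] shift [38.82 16.65  2.1 ]
```

View pics/t8.png

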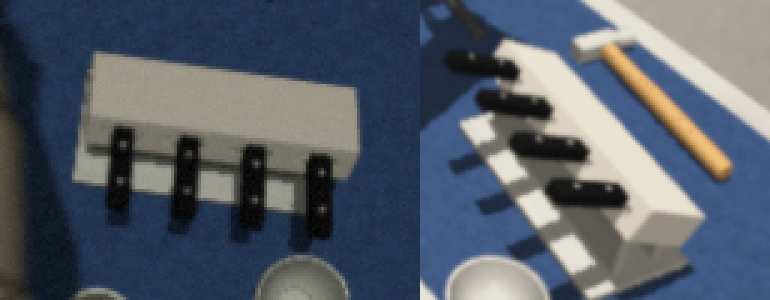

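All four handles sit flush against the rack face (top half: x≈120,185,253,320). Back to the cap.

servo_tool(
  plan=[
    [[0,0,0],[20,8.5,0],0],
    [[0,0,0],[20,8.5,0],0],
    [[0,0,0],[20,8.5,0],0],
    [[0,0,0],[20,8.5,0],0],
    [[0,0,0],[20,8.5,0],0],
  ],
)

```text
time_s: 29.8
eef_pos: [0.5401, 0.2176, 0.4215]
eef_rot: [[-0.988, 0.157, -0.004], [0.157, 0.988, 0.0], [0.004, -0.0, -1.0]]
wrist_force: [-0.3, 0.1, 0.9]
gripper_width: 0.002
```

servo_tool(
  plan=[
    [[0,0,0],[18.8,8.1,1],0],
    [[0,0,0],[18.8,8.1,1],0],
    [[0,0,0],[18.8,8.1,1],0],
    [[0,0,0],[18.8,8.1,1],0],
    [[0,0,0],[18.8,8.1,1],0],
  ],
)

```text
time_s: 30.3
eef_pos: [0.3673, 0.3283, 0.4115]
eef_rot: [[-0.988, 0.155, -0.003], [0.155, 0.988, 0.0], [0.003, -0.0, -1.0]]
wrist_force: [0.8, 0.1, -0.1]
gripper_width: 0.009
```

```bash
python3 - <<'E'
from h import *
go([.3675,.332,.1775],frame([0,0,-1],robot.get_obs()["eef_rot"][:,1]),.186)
E
```

```text
turn [-0.    -0.003 -0.   ] shift [0.02 0.37 4.8 ]
```

servo_tool(
  plan=[
    [[0,0,0],[0,0.2,1.5],0],
    [[0,0,0],[0,0.2,2.8],0],
    [[0,0,0],[0,0.2,3.6],0],
    [[0,0,0],[0,0.2,4.1],0],
    [[0,0,0],[0,0.2,4.4],0],
  ],
)

```text
time_s: 30.8
eef_pos: [0.3723, 0.3269, 0.3674]
eef_rot: [[-0.987, 0.163, -0.001], [0.163, 0.987, -0.001], [0.001, -0.001, -1.0]]
wrist_force: [0.7, -1.8, 4.4]
gripper_width: 0.005
```

servo_tool(
  plan=[
    [[0,0,0],[0,0,0.2],0],
    [[0,0,0],[0,0,0.4],0],
    [[0,0,0],[0,0,0.55],0],
    [[0,0,0],[0,0,0.6],0],
    [[0,0,0],[0,0,0.6],0],
  ],
)

```text
time_s: 31.3
eef_pos: [0.3722, 0.3266, 0.364]
eef_rot: [[-0.987, 0.163, 0.0], [0.163, 0.987, 0.001], [-0.0, 0.001, -1.0]]
wrist_force: [-4.0, -7.3, 33.5]
gripper_width: 0.004
```

servo_tool(
  plan=[
    [[0,0,0],[0,0,0],0],
    [[0,0,0],[0,0,-1.5],0],
    [[0,0,0],[0,0,-5],0],
    [[0,0,0],[0,0,-10],0],
    [[0,0,0],[0,0,-12],0],
  ],
)

```text
time_s: 31.8
eef_pos: [0.372, 0.3273, 0.4855]
eef_rot: [[-0.987, 0.162, 0.001], [0.162, 0.987, 0.003], [-0.001, 0.003, -1.0]]
wrist_force: [0.4, 0.4, -0.2]
gripper_width: 0.005
```

servo_tool(
  plan=[
    [[0,0,0],[0,10,0],0],
    [[0,0,0],[0,10,0],0],
    [[0,0,0],[0,10,0],0],
    [[0,0,0],[0,10,0],0],
    [[0,0,0],[0,10,0],0],
  ],
)

```text
time_s: 32.3
eef_pos: [0.3879, 0.425, 0.4811]
eef_rot: [[-0.987, 0.163, -0.002], [0.163, 0.987, -0.002], [0.002, -0.002, -1.0]]
wrist_force: [-0.0, -0.3, -0.8]
gripper_width: 0.007
```

```bash
python3 - <<'E'
from h import *
cv2.imwrite("pics/end.png",np.vstack([robot.get_image("top")[60:270],robot.get_image("side")[100:340]]))
E
```

```text
(no output)
```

View pics/end.png

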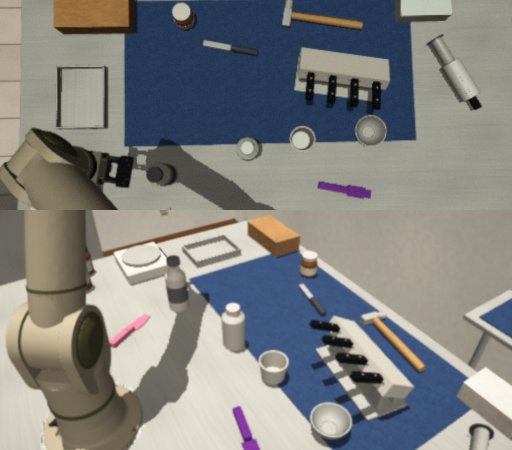

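Everything is in place: four spatulas are in the rack, the cap is clear of the gripper, and the bystanders haven't moved.

```bash
python3 -c "
from bench import robot
print(robot.close_job())"
```

```text
the job is handed in; nothing more can be done
None
```

The job is done and handed in at about 32 s of the 210 s allowed. I pressed the cap once, put all four spatulas into the rack (one to a slot), then pressed the cap again and let it up.

- **Cap:** Both presses bottomed out, with the fingertips 10 mm below the cap's rest height and 30 N and 33 N at the wrist. The interface gives no cap reading, so this comes from height and force. After the second press the gripper was lifted and moved clear.
- **Spatulas:** Each one slid in freely until its handle met the rack face at 9–23 N, with the tip about 74–75 mm deep by the arm's own measurement. The last top and side pictures show all four handles against the rack face. One spatula had been knocked about 5 cm aside early in the run, and I found it again before picking it up.
- **Everything else:** The chisel, bowl, tub and the pink and purple look-alikes look unmoved in the pictures (checked by eye, not measured). The robot was touching nothing when I handed in.

No check failed or disagreed. The hand-in itself gave no verdict.

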